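# Index the soldering-tip carousel and lock it

### The arm

A 6-joint arm with a two-finger parallel gripper is mounted at the origin on the work surface; the furniture and walls round the work are solid. World frame = base frame: x ahead of the robot, y to its left, z up, the work surface at z = 0. Lengths are in m, angles in rad, forces in N, time in s.
With the tool pointing down it reaches from about 0.35 to 0.875 m from the base axis. Payload 15.5 kg.
Tool frame: the origin (TCP) lies midway between the tips of the shut fingers; the grasp point (between the pads) lies bot.grip_point_offset behind it (bot.grip_point_offset is the distance from the TCP to the grasp point, in m); z points along the fingers, x is the direction in which the jaws open and shut, and the axes are right-handed (so a half turn about z gives the same grasp; the last joint's range is limited). The gripper opens to 85 mm and grips with 20 to 120 N. Pads are 22 mm wide; open, the fingers measure 114 mm over their backs; the gripper's body (76 mm by 85 mm) begins 54 mm behind the grasp point. The pads swing forward as they close: fully open they stand 13 mm farther back than shut.
Start: joints at [-1.296, 0.494, 1.345, -0, 1.302, -0.096], TCP at [0.226, -0.583, 0.199] pointing down, gripper open.
Joint ranges: [-2.91, 2.91], [-0.82, 2.16], [0.22, 2.67], [-1.22, 4.37], [0.12, 2.79], [-3.08, 3.08]. Speed limits (rad/s): [1.89, 1.89, 2.57, 3.01, 3.01, 3.01].

### API

Orientations are given as [roll, pitch, yaw] about the fixed x, y, z axes, in that order (R = Rz(yaw) Ry(pitch) Rx(roll)).
In Python, from station import monitor, viewer, ticket, outline_of, mark_of, bot gives the robot as it stands.
- The arm moves only by the tool jog_arm, never from a script. Its argument "series" is a list of rows, each a list of 5 numbers: the shift along the tool's x, y, z scaled (see below), then the turn about the tool's z scaled (see below), then the closure, from -1 (fully open) to 1 (shut), so that 0 is half open. In form: [[tx, ty, tz, spin, claw], ...]. A call has 1 to 20 rows; each row shifts and turns the pose as measured when the row begins, along the tool's axes as they then stand; what a row does not reach is not made up. The controller multiplies each number of a shift by 25 cm and each number of a turn by 180 degrees. A row lasts 1/8 s, in which the tool goes at most 62.5 mm and 10.7 degrees, less where a joint would pass 70% of its speed; a pose out of reach is approached as far as the arm can. A call with a number of a shift or a turn outside -1 to 1 is refused whole. A call with a gripper value outside its range is refused whole. The fingers move at their own pace and stop on an object; "squeeze" is the grip in N (left out, the last holds). Time passes only in rows, so rows that do not move let the fingers close. It gives the time, the measured TCP pose, the force and the opening at its end, in the units of the state.
- monitor.read_state(): the state, without advancing time (a new reading comes with each control period).
- viewer.read_camera(name): name is "scene" or "side" or "wrist"; returns a dict with "img" (400x640x3 uint8, red, green, blue), "intrinsics" (3x3 intrinsics, pixels), "R" (3x3) and "t" (3): a world point X has camera coordinates R X + t. Camera axes: x right, y down, z forward; pixel columns grow to the right and rows downward; lengths in m; the calibration is good to about 2 mm. A picture is of the moment at which its call begins. There is no depth.
- ticket.close_job(): hands the job in, once; it reports no verdict.
Trained networks look in a picture, given as the dict that the camera call returned (one of the last four; its "shot" number tells which), for a name from the list of things; names that differ only in an ending like _2 or _b are one class to them, and where a whole thing is asked for, a point or a joint stands for the part that bears it (a point fixed in the world has none). Each returns a list of dicts, best first, with "p" (0 to 1); they miss things now and then, are a little off and sometimes report something else, mostly with a low value. They report only what shows in the picture. A call takes as long as a camera call. They do not tell look-alikes from the thing itself.
- outline_of(target, picture): "mask" (400x640 bool, what is visible of it).
- mark_of(target, picture): "location" ([x, y, z] in m, in the coordinates of the camera as it stood for that picture, good to about 4 mm: a listed point, or the origin of a listed thing).
The state is a dict: "time_s": time; "joints": joint angles; "qvel": joint speeds; "effort": joint torques, N m; "ee_pos": TCP position; "tool_rot": TCP orientation; "force": force on the tool from outside, world axes, zero at the start; "torque": the same for the moment, N m; "opening": opening from 0.0 (shut) to 1.0 (fully open).
Only numpy, scipy, OpenCV 4.12 (cv2) and the standard library are available. Lean on these libraries where they do the work, as an engineer would, in place of code of your own. Each camera call takes 0.05 s, during which the arm holds its last target. There are 200 camera calls.

### The job

Turn the soldering-tip carousel anticlockwise by its black knob, click by click and without overrunning, until station number five stands at the red lock pin (the yellow-marked station is number one, and the numbers rise clockwise as seen from above). Then press the red pin down through the notch onto its rubber seat with a firm, steady push of about 20 N, so that 12 to 25 N reach the seat, and let go, leaving it resting there; leave everything else on the bench where it is.

Things in the scene. Friction and masses are not known exactly. Their poses are not given: they have to be found in the camera images.
- carousel: fixed grey base of the carousel, a plate 194 x 146 x 12 mm on the bench. Origin on the bench surface on the turret's axle; the lock pin stands 67 mm from the axle on the base's -x side, in a grey bracket (top 56 mm above the bench) with the detent housing (27 mm high) on its +x side.
- turret: turning part: aluminium disc 153 mm across, top 40 mm above the bench, with ten notches round its rim, 36 degrees (0.628 rad) apart; notches are about 10 mm wide. Each notch is a station and has a spare soldering tip (66 mm above the bench at its point) 46 mm from the axle. Station one has a yellow collar and a yellow patch. Origin on the axle at the bench surface; z up; at joint 0 its axes are those of the base.
- turret_turn (a joint): angle of the turret in rad, positive anticlockwise seen from above. 0: station one (yellow) at the lock pin; each click anticlockwise adds 0.628 and brings the next number, so station five is at 2.513. A sprung roller pulls the turret into each station; leaving one takes about 0.15 N m, which falls towards the half-way point, and then it is pulled on into the next. End stops at -0.2 and 5.85.
- knob_grip (a point): centre of the black bar knob on the axle, 84 mm above the bench. The bar is 46 mm long along the turret's own x axis (the point's x), 16 mm thick along its y axis, and reaches from 62 to 98 mm above the bench; it is part of the turret and is gripped across its thickness from above.
- lock_pin: red-headed steel pin that slides straight up and down in the bracket. Head 22 mm across and 22 mm high; shaft 8 mm thick with a round point. Origin on the pin's axis, 22 mm below its point.
- pin_slide (a joint): height of the pin in m: 0 is with its point 22 mm above the bench, positive is raised. It starts raised by 21 to 26 mm with its point clear above the disc, and about 3 N of drag keeps it wherever it is left. It passes the disc only with a notch beneath it (1 mm of play either side) and otherwise lands on the disc at about 0.018.
- pin_top (a point): centre of the flat top of the red head, 90 mm above the bench when pin_slide is 0. Pushing it down is felt first as about 3 N of drag; once on the pad the force climbs, as the pad gives about 0.1 mm per newton. Load on the pad is the push less the drag. Let go, the pin stays put, bearing lightly on the pad.
- seat_pad: steel cup, 23 mm across, in the base under the pin, with a firm rubber pad in it; origin at the bench surface on the pin's axis. The pad is hidden under the disc and set differently on each unit: its top is anywhere from 13 to 27 mm above the bench (seated pin_slide -0.009 to +0.005), so where the pin seats must be felt. The pin needs 12 N on the pad for 0.25 s, never over 25 N.
- tip_cleaner: bystander: black round cup of brass wool, 64 mm across, 37 mm high; origin under its centre
- solder_spool: bystander: blue spool of solder wire, 74 mm across, 76 mm high; origin under its centre
- tray_nuts: bystander: black open tray of nuts, 64 x 90 x 24 mm; origin under its centre
- needle_pliers: bystander: black-handled pliers lying flat, 134 x 43 x 11 mm; origin under its centre
- flux_brush: bystander: thin metal-handled brush, 133 x 14 x 10 mm; origin under its centre
- tweezers: bystander: steel tweezers, 121 x 14 x 9 mm; origin under its centre
- ipa_dispenser: bystander: white pump bottle with a black top, 68 x 62 x 120 mm; origin under its centre
Not all that is in view belongs to the job. What is shaped like the carousel but green or pink is not meant.

How it is judged:
On the way, in this order (a step that is already met when the one before it is completed fails the run):
1. station five rests in its click at the raised pin (value of joint turret_turn between 2.44 and 2.59 rad and value of joint pin_slide above 0.018 m), for 0.2 s.
2. the pin bears on its rubber seat with at least 12 N (contact force between lock_pin and seat_pad above 12 N), for 0.25 s.
At the end, for the whole second after the job is handed in: station five is at the pin (turret within about 0.06 rad of 2.513), the pin rests on its rubber seat (bearing on it with more than 0.5 N), and both are let go (value of joint turret_turn between 2.45 and 2.58 rad and contact force between lock_pin and seat_pad above 0.5 N and contact force between the fingers and turret below 0.1 N and contact force between the fingers and lock_pin below 0.1 N); the robot touches nothing.
It fails at once if the turret is turned past station five towards number six (value of joint turret_turn above 2.83 rad).
It fails at once if the pin is loaded onto its seat with more than 25 N (contact force between lock_pin and seat_pad above 25 N).
It fails at once if the pin is forced against the turret with more than 25 N (contact force between lock_pin and turret above 25 N).
It fails at once if a bystander is moved more than 25 mm (distance of any of tip_cleaner, solder_spool, tray_nuts, needle_pliers, flux_brush, tweezers, ipa_dispenser from where it was at the start of the episode above 0.025 m).
It also fails if it takes over 72 s, if anything falls off the work surface, if the arm or the gripper's body presses on something with over 40 N, if the wrist force passes 120 N, or if a joint passes its speed limit or range.

## Working session

There is one attempt and no reset: what is moved stays moved. The work goes in short steps, Python scripts to look and compute and a tool call to move; the robot and the scene stay as the last step left them, time stands still between calls to the robot, and variables do not carry over. Pictures are saved under pics/ and viewed, about 8 in all and at most 12, crops included, and the job is handed in when it is done.

Besides the shell and the picture viewer there is one more tool, called after "Request:" by a JSON object that holds its "op" and its "data", one argument or row to a line. jog_arm: Moves the arm, as the interface text tells. Shifts and turns lie within -1 to 1; 1 stands for 25 cm of shift or 180 degrees of turn. Its arguments: {"type":"object","properties":{"series":{"type":"array"},"squeeze":{"type":"number"}},"required":["series"]}

```bash
mkdir -p pics
cat > h.py <<'E'
import numpy as np, cv2
from station import monitor, viewer, ticket, outline_of, mark_of, bot
def w(p,c): return np.array(c["R"]).T@(np.array(p)-np.array(c["t"]))
def marks(cam,names):
    c=viewer.read_camera(cam)
    for n in names:
        for d in mark_of(n,c)[:3]: print(cam,n,round(d["p"],2),w(d["location"],c).round(4))
    return c
def pix(X,c):
    q=np.array(c["R"])@np.array(X)+np.array(c["t"]); q=np.array(c["intrinsics"])@q; return q[:2]/q[2]
def save(img,n): cv2.imwrite("pics/"+n,img[:,:,::-1])
E
python3 - <<'E'
from h import *
for cam in("scene","side"):
    c=marks(cam,["carousel","turret","knob_grip","lock_pin","pin_top"]); save(np.array(c["img"]),cam+".png")
s=monitor.read_state(); print(s, bot.grip_point_offset)
E
```

```text
scene carousel 0.85 [ 0.394   0.577  -0.0014]
scene carousel 0.68 [ 0.4574  0.1465 -0.0029]
scene turret 0.91 [3.928e-01 5.784e-01 4.000e-04]
scene turret 0.72 [ 0.4551  0.1442 -0.0018]
scene turret 0.54 [ 0.4573  0.1467 -0.0037]
scene knob_grip 0.96 [0.3913 0.5781 0.084 ]
scene pin_top 0.67 [ 5.241e-01  3.965e-01 -3.000e-04]
scene pin_top 0.36 [0.3995 0.6425 0.0825]
side carousel 0.93 [ 0.1908  0.2811 -0.0025]
side carousel 0.83 [0.3976 0.5778 0.0007]
side carousel 0.64 [0.4554 0.1487 0.0021]
side turret 0.94 [0.1942 0.2787 0.0016]
side turret 0.87 [ 0.4572  0.1457 -0.0025]
side turret 0.63 [ 0.3969  0.5785 -0.0015]
side knob_grip 0.84 [0.1911 0.2831 0.0835]
side knob_grip 0.62 [0.4579 0.1482 0.0865]
side knob_grip 0.57 [0.3946 0.5799 0.0826]
side lock_pin 0.66 [ 0.6634 -0.0553  0.0012]
side lock_pin 0.43 [0.4616 0.2059 0.0252]
side pin_top 0.41 [0.1983 0.3476 0.0915]
side pin_top 0.38 [0.4023 0.6439 0.09  ]
{'time_s': 0.6, 'joints': array([-1.29550113e+00,  4.93587848e-01,  1.34548446e+00,  2.19745330e-05,
        1.30246001e+00, -9.54699475e-02]), 'qvel': array([-0.00023302, -0.00051286, -0.0002706 ,  0.0011493 , -0.00037345,
        0.00054876]), 'effort': array([-7.38388699e-04, -8.81673861e+01, -3.84157526e+01, -5.62315745e-04,
        9.49535497e-04, -5.54509612e-06]), 'ee_pos': array([ 0.22649032, -0.58254587,  0.1994898 ]), 'tool_rot': array([-3.14157731e+00, -6.20861043e-05, -1.20003701e+00]), 'force': array([ 0.58891091, -0.23546632,  0.07484973]), 'torque': array([-0.02476108,  0.0160424 ,  0.02828921]), 'opening': 1.000604688601316} 0.0187
```

View pics/scene.png

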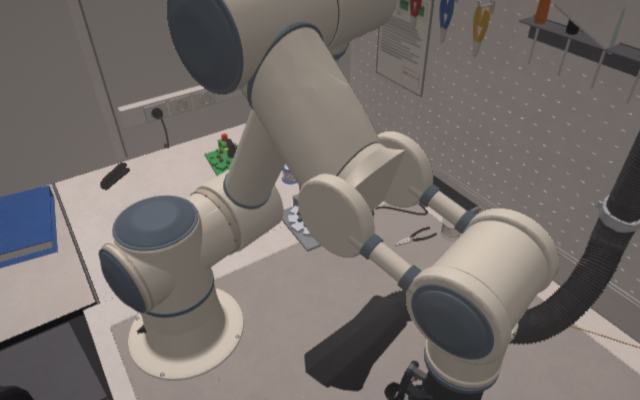

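View pics/side.png

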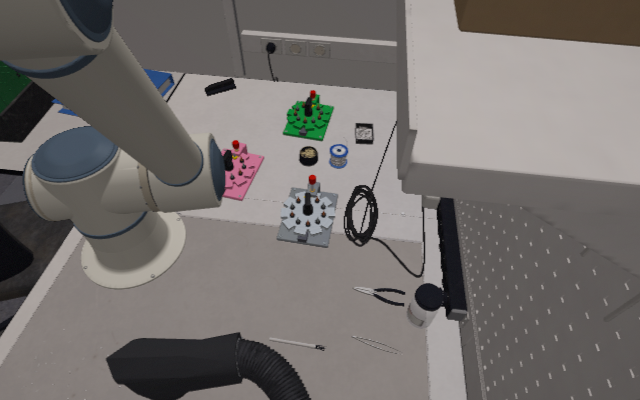

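Side view: the grey carousel is at about (308,212), its red pin at (312,179) and the knob at (308,203). There is a black fume nozzle at about (115-240,355). I'll triangulate the obstacle and zoom in on the carousel.

Run:
```python
from h import *
a=viewer.read_camera("scene");b=viewer.read_camera("side")
P=lambda c:np.array(c["intrinsics"])@np.c_[c["R"],c["t"]]
def tri(p,q):
    X=cv2.triangulatePoints(P(a),P(b),np.array(p,float),np.array(q,float))[:,0];return (X[:3]/X[3]).round(3)
print("nozzle",tri((308,362),(112,355)),tri((408,300),(240,350)),tri((345,385),(125,378)))
for c in(a,b):print(-np.array(c["R"]).T@c["t"])
im=np.array(b["img"])[165:255,260:355];save(cv2.resize(im,None,fx=6,fy=6,interpolation=cv2.INTER_CUBIC),"z.png")
for n in["tip_cleaner","solder_spool","tray_nuts","needle_pliers","flux_brush","tweezers","ipa_dispenser"]:
    d=mark_of(n,b); print(n,[(round(x["p"],2),w(x["location"],b).round(3)) for x in d[:1]])
```

```text
nozzle [ 0.151 -0.32   0.141] [ 0.402 -0.303  0.155] [ 0.191 -0.368  0.108]
[-0.1234615  -0.80176942  0.97972716]
[ 0.56340727 -0.50698748  0.89775577]
tip_cleaner [(0.66, array([ 0.762, -0.104, -0.003]))]
solder_spool [(0.56, array([ 0.524,  0.398, -0.004]))]
tray_nuts [(0.82, array([ 0.599,  0.542, -0.007]))]
needle_pliers [(0.81, array([ 0.668, -0.055,  0.003]))]
flux_brush [(0.7, array([ 0.485, -0.216,  0.   ]))]
tweezers [(0.67, array([ 0.661, -0.054,  0.002]))]
ipa_dispenser [(0.73, array([ 0.762, -0.106, -0.   ]))]
```

View pics/z.png

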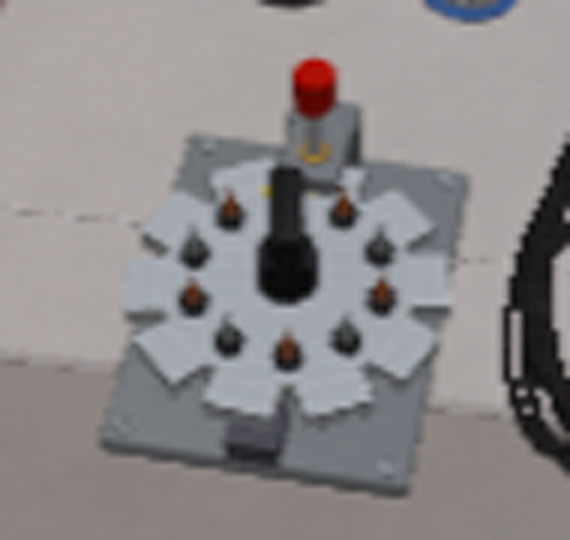

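The crop shows the pin at top (315,85), the knob bar pointing at the pin and a yellow spot beside it at (267,190). The turret is therefore at about station 1. Next I raise the arm and swing it over the nozzle.

Request:
{"op": "jog_arm", "data": {
  "series": [
    [0,0,-0.22,0,0],
    [0,0,-0.22,0,0],
    [0,0,-0.22,0,0],
    [0,0,-0.22,0,0],
    [0,0,-0.22,0,0],
    [-0.14,-0.095,0,0,0],
    [-0.14,-0.095,0,0,0],
    [-0.14,-0.095,0,0,0],
    [-0.14,-0.095,0,0,0],
    [-0.14,-0.095,0,0,0],
    [-0.14,-0.095,0,0,0],
    [-0.14,-0.095,0,0,0],
    [-0.14,-0.095,0,0,0]
  ]
}}

```text
time_s: 2.68
ee_pos: [0.3031, -0.245, 0.4835]
tool_rot: [-3.141, -0.003, -1.204]
force: [1.3, -0.1, 0.6]
opening: 0.499
```

Request:
{"op": "jog_arm", "data": {
  "series": [
    [-0.155,-0.142,0,0,0],
    [-0.155,-0.142,0,0,0],
    [-0.155,-0.142,0,0,0],
    [-0.155,-0.142,0,0,0],
    [-0.155,-0.142,0,0,0],
    [-0.155,-0.142,0,0,0],
    [-0.155,-0.142,0,0,0],
    [-0.155,-0.142,0,0,0],
    [0,0,0.08,-0.055,0],
    [0,0,0.08,-0.055,0],
    [0,0,0.08,-0.055,0],
    [0,0,0.08,-0.055,0],
    [0,0,0.08,-0.055,0],
    [0,0,0.08,-0.055,0],
    [0,0,0.08,-0.055,0],
    [0,0,0,0,0]
  ]
}}

```text
time_s: 4.68
ee_pos: [0.4599, 0.1633, 0.3395]
tool_rot: [3.138, -0.006, 0.045]
force: [0.1, 0.1, 0.6]
opening: 0.498
```

Run:
```python
from h import *
for cam in("wrist","scene","side"):
    c=marks(cam,["carousel","turret","knob_grip","lock_pin","pin_top"])
    if cam=="wrist": save(np.array(c["img"]),"w1.png"); print(-np.array(c["R"]).T@c["t"], pix([.457,.147,.084],c))
```

```text
wrist carousel 0.8 [0.4538 0.1512 0.005 ]
wrist carousel 0.61 [0.4623 0.2108 0.1126]
wrist carousel 0.59 [ 0.1917  0.2873 -0.0018]
wrist turret 0.94 [ 4.538e-01  1.447e-01 -2.000e-04]
wrist turret 0.58 [0.189  0.2847 0.0006]
wrist knob_grip 0.89 [0.4564 0.1426 0.0873]
wrist knob_grip 0.67 [0.192  0.2808 0.0806]
wrist lock_pin 0.68 [0.4599 0.2137 0.0246]
wrist pin_top 0.59 [0.457  0.2139 0.0253]
wrist pin_top 0.51 [0.4579 0.2125 0.1129]
[0.45594499 0.24213929 0.51373133] [312.7134687  166.68365432]
scene carousel 0.81 [0.1859 0.2778 0.0024]
scene carousel 0.75 [ 0.4584  0.1465 -0.0039]
scene carousel 0.71 [ 0.3947  0.5784 -0.001 ]
scene turret 0.87 [ 0.4574  0.1448 -0.002 ]
scene turret 0.75 [0.1913 0.278  0.0017]
scene turret 0.66 [0.3951 0.5781 0.0023]
scene knob_grip 0.95 [0.1922 0.2821 0.0886]
scene knob_grip 0.76 [0.3965 0.5782 0.084 ]
scene knob_grip 0.73 [0.459  0.1493 0.0832]
scene pin_top 0.65 [0.463  0.211  0.1154]
scene pin_top 0.64 [0.1953 0.3534 0.0904]
scene pin_top 0.6 [0.3997 0.6426 0.0852]
side carousel 0.98 [ 0.3989  0.5764 -0.0024]
side carousel 0.59 [0.4553 0.1486 0.0029]
side turret 0.92 [ 0.4581  0.148  -0.0031]
side turret 0.77 [ 0.1938  0.2784 -0.0014]
side turret 0.66 [ 0.3957  0.5774 -0.0022]
side knob_grip 0.95 [0.395  0.5785 0.0826]
side knob_grip 0.64 [0.457  0.1465 0.086 ]
side lock_pin 0.6 [0.462  0.2093 0.026 ]
side pin_top 0.54 [0.1956 0.3475 0.0919]
side pin_top 0.47 [0.4024 0.6423 0.0884]
side pin_top 0.16 [ 0.7625 -0.107  -0.0022]
```

View pics/w1.png

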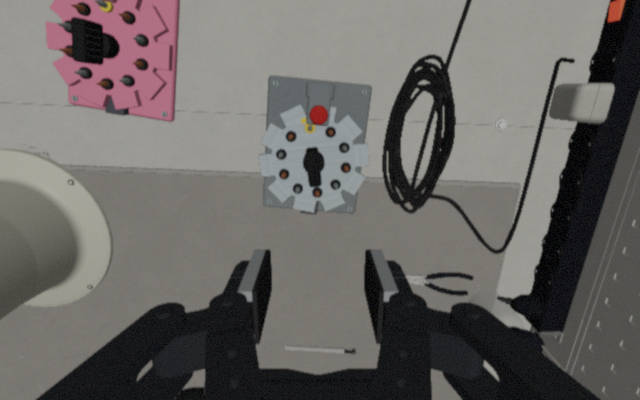

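The wrist view shows the grey carousel at (314,155), with the red pin at (318,115) and the yellow station at (310,126), right at the pin. Next I find the base yaw and the turret yaw from pixels on known planes.

```bash
cat >> h.py <<'E'
def plane(u,v,z,c):
    R=np.array(c["R"]);o=-R.T@np.array(c["t"]);d=R.T@np.linalg.inv(c["intrinsics"])@np.array([u,v,1.]);return o+d*(z-o[2])/d[2]
def blob(m,z,c):
    n,l,s,ce=cv2.connectedComponentsWithStats(m.astype(np.uint8));
    return [(s[i,4],ce[i].round(1),plane(*ce[i],z,c)[:2].round(4)) for i in range(1,n) if s[i,4]>5]
E
python3 - <<'E'
from h import *
c=viewer.read_camera("wrist"); im=np.array(c["img"]).astype(int)
for u,v in((269,77),(370,90),(355,212),(264,207)): print(plane(u,v,.012,c)[:2].round(4))
r,g,b=im[...,0],im[...,1],im[...,2]
win=np.zeros(r.shape,bool);win[70:220,255:375]=1
print("red",blob(win&(r>130)&(g<60),.113,c)); print("yel",blob(win&(r>140)&(g>100)&(b<80),.045,c))
for t in("knob_grip","carousel","turret"):
    for d in outline_of(t,c)[:2]:
        m=d["mask"]; ys,xs=np.nonzero(m); print(t,d["p"],m.sum(),xs.mean(),ys.mean())
crop=im[75:220,255:380].astype(np.uint8); save(cv2.resize(crop,None,fx=4.8,fy=4.8,interpolation=cv2.INTER_CUBIC)[:600],"z2.png")
E
```

```text
[0.3929 0.255 ]
[0.5343 0.2444]
[0.5278 0.0619]
[0.3857 0.064 ]
red [(np.int32(210), array([317.4, 114.3]), array([0.4609, 0.2147]))]
yel [(np.int32(12), array([302.6, 120.2]), array([0.4422, 0.2014])), (np.int32(31), array([308.7, 127.8]), array([0.4509, 0.1918]))]
knob_grip 0.87 10641 109.09021708486044 49.168875105723146
knob_grip 0.56 7980 311.76979949874686 159.44210526315788
carousel 0.62 13023 313.2370421561852 143.77009905551716
carousel 0.57 13438 117.32192290519423 54.07367167733294
turret 0.81 10666 109.30901931370711 49.50731295705982
turret 0.55 8089 312.0600815922858 159.26752379775004
```

View pics/z2.png

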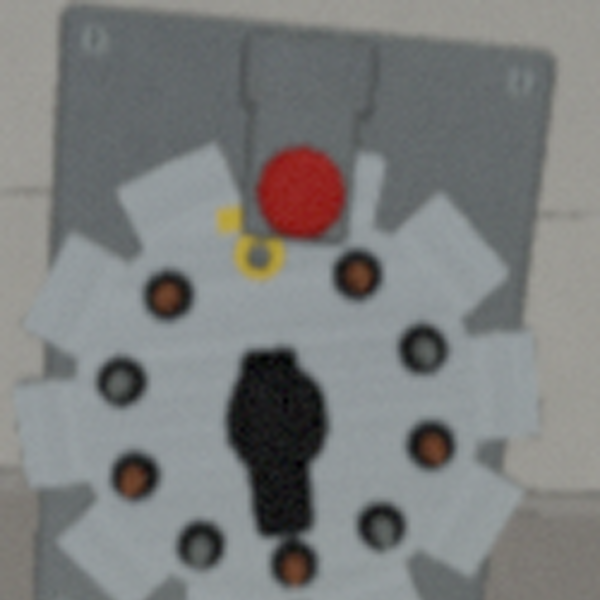

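The plate edges and the pin put base -x at about 87° in world. The bar and station one lie along about 97.5°, so the turret stands at roughly +0.18 rad. I'll align with the bar and descend partway.

Request:
{"op": "jog_arm", "data": {
  "series": [
    [-0.015,0.064,0.1,-0.027,0],
    [0,0,0.15,0,0],
    [0,0,0.15,0,0],
    [0,0,0.15,0,0],
    [0,0,0.15,0,0],
    [0,0,0.1,0,0],
    [0,0,0,0,0]
  ]
}}

```text
time_s: 6.65
ee_pos: [0.461, 0.1464, 0.136]
tool_rot: [3.137, -0.012, 0.133]
force: [0.2, -0.9, -0.2]
opening: 0.499
```

Run:
```python
from h import *
print(monitor.read_state()["ee_pos"],monitor.read_state()["tool_rot"])
c=marks("wrist",["turret","knob_grip","pin_top"]); im=np.array(c["img"]); save(im,"w2.png")
print(pix([.457,.147,.098],c))
```

```text
[0.4609737  0.1464402  0.13596453] [ 3.1374713  -0.01209231  0.13345805]
wrist turret 0.95 [ 0.4554  0.1437 -0.0022]
wrist knob_grip 0.84 [0.4547 0.1483 0.0864]
wrist pin_top 0.59 [0.4608 0.2103 0.1112]
[309.63375495 212.46418287]
```

View pics/w2.png

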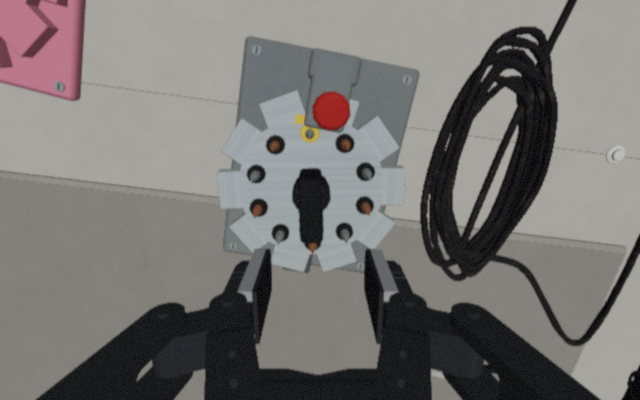

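The wrist view shows the bar vertical at column 311, with the fingers centred at about 318. I shift about 5 mm to -x, descend and grip.

Request:
{"op": "jog_arm", "data": {
  "series": [
    [-0.022,-0.004,0,0,0],
    [0,0,0.1,0,0],
    [0,0,0.1,0,0],
    [0,0,0.06,0,0],
    [0,0,0,0,0],
    [0,0,0,0,0.6],
    [0,0,0,0,1],
    [0,0,0,0,1],
    [0,0,0,0,1]
  ],
  "squeeze": 45
}}

```text
time_s: 7.98
ee_pos: [0.4608, 0.148, 0.0782]
tool_rot: [3.138, -0.028, 0.134]
force: [0.1, -1.0, 0.3]
opening: -0.003
```

Run:
```python
from h import *
s=monitor.read_state();print(s)
a=viewer.read_camera("side");b=viewer.read_camera("wrist");A=np.array(a["img"])[130:270,220:400];B=np.array(b["img"])[30:400,150:500]
A=cv2.resize(A,(476,370),interpolation=cv2.INTER_CUBIC)
save(np.hstack([A,B])[:,:800],"ab.png")
```

```text
{'time_s': 7.975, 'joints': array([ 0.19101513,  0.46071997,  1.84875797, -0.0066608 ,  0.8039095 ,
        0.06172438]), 'qvel': array([-0.0008925 , -0.00537139, -0.00280558,  0.00132684,  0.00170337,
       -0.00056604]), 'effort': array([ 1.00157666e-02, -7.01835608e+01, -2.34268373e+01, -2.62803014e-02,
       -2.06142263e-01,  3.43708043e-04]), 'ee_pos': array([0.46079426, 0.14801581, 0.0782316 ]), 'tool_rot': array([ 3.13841498, -0.02844402,  0.13389021]), 'force': array([ 0.11461418, -1.02446747,  0.32250534]), 'torque': array([-0.03161897, -0.00838475, -0.01916433]), 'opening': -0.0029893306137454413}
```

View pics/ab.png

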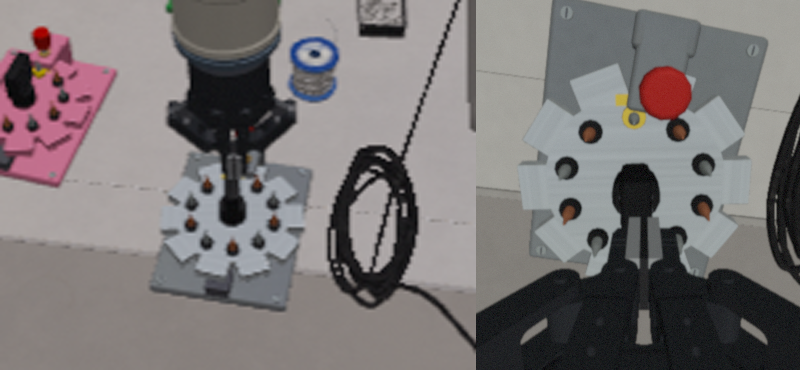

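The picture is ambiguous: the fingers read shut, though the TCP should be at the knob. I'll overlay the reported TCP and the knob estimate.

Run:
```python
from h import *
s=monitor.read_state();out=[]
for n in("side","wrist","scene"):
    c=viewer.read_camera(n);im=np.array(c["img"]).copy()
    p=pix(s["ee_pos"],c);k=pix([.457,.147,.098],c);x=pix([.457,.147,.062],c)
    print(n,p,k,x)
    u,v=map(int,p); hw=40 if n!="wrist" else 80
    u0=max(u-hw,0);v0=max(v-hw,0); cr=im[v0:v0+2*hw,u0:u0+2*hw]
    f=400/cr.shape[0]; cr=cv2.resize(cr,(400,400),interpolation=cv2.INTER_CUBIC)
    for q,col in((p,(255,0,0)),(k,(0,255,0)),(x,(0,0,255))): cv2.circle(cr,(int((q[0]-u0)*f),int((q[1]-v0)*f)),4,col,1)
    out.append(cr)
save(np.hstack(out[:2]),"ov.png")
```

```text
side [308.72442698 202.37923295] [307.24100969 197.89935092] [307.38947746 206.15358048]
wrist [316.05190774 237.88589836] [309.32684214 255.38936183] [309.00713334 227.62335734]
scene [314.76978851 204.84715023] [313.72273529 200.08276446] [313.97826859 209.78247871]
```

View pics/ov.png

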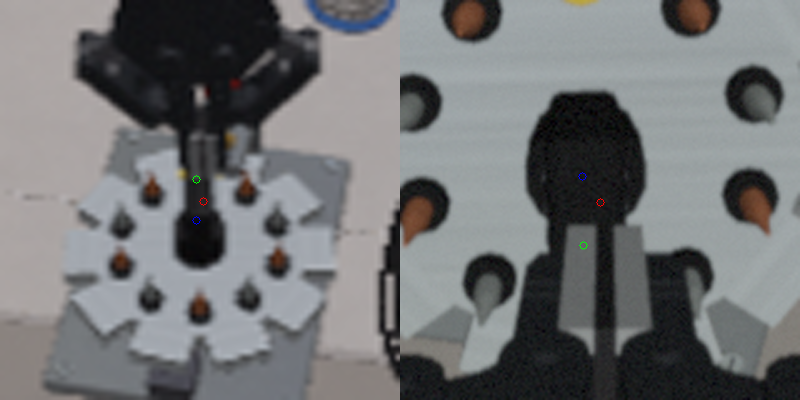

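Run:
```python
from h import *
s=monitor.read_state();c=viewer.read_camera("wrist");K=np.array(c["intrinsics"]);print(K[0,0],K[:2,2])
R=np.array(c["R"]);t=np.array(c["t"])
for X in(s["ee_pos"],[.457,.147,.098],[.457,.147,.062]): print((R@np.array(X)+t).round(4))
im=np.array(c["img"]).astype(int).sum(2)
for r in(205,225,245,255,265,275,285): print(r,im[r,282:352:2])
print(monitor.read_state()["opening"],[ (n,getattr(bot,n)) for n in dir(bot) if n[0]!="_"])
```

```text
341.8411700289977 [317.5229956  198.87874309]
[-0.0009  0.0216  0.19  ]
[-0.004   0.0283  0.1709]
[-0.005   0.0173  0.2052]
205 [482 478 478 482 407  55  47  33  51  45  65  72  59  24  35  65  66  29
  61  66  56  40  56 158 433 468 467 469 468 463 468 468 471 466 468]
225 [478 480 270  76  95  90  91  16  69  78  79  84  85  78  67  72  67  90
  57  63  38  38 101  75  76  84 332 472 475 478 476 469 476 475 477]
245 [482 480 482 478 477 483 353  58  72  57  73  83  80  91  80  77  78  89
  74  56  59  73 292 468 472 477 483 480 477 482 480 480 482 474 481]
255 [482 475 480 485 487 480 415  92  79  98 225 302 302 309 303 304 188  54
  53  89 278 298 298 293 301 332 458 484 478 479 479 477 462 400 361]
265 [331 471 249  82  71  92  72  80  93 135 283 294 311 298 308 301 167  61
  53  55 275 303 292 303 308 303 212  69  72  73  82  81  76  78 196]
275 [454 284  97 100 100  99 110 118  96 224 301 299 304 304 305 287 156  58
  67  71 232 291 301 307 303 300 281 119  97  87 100  92 100  94 105]
285 [276  90  68  90  98  77  80  80  99 276 298 301 302 302 300 281 120  45
  68  79 209 298 310 299 293 303 303 207  76  86  70  91  70  88  87]
0.001149795545708508 [('MotionError', <class 'station.MotionError'>), ('grip_point_offset', 0.0187)]
```

The fingers are shut above the bar: in the wrist view the tips, at row 248, overlie the bar and sit 4 mm to +x of it. The real tips are higher than the reading suggests. I open, correct x and check how the arm tracks.

Request:
{"op": "jog_arm", "data": {
  "series": [
    [0,0,0,0,0],
    [0,0,0,0,0],
    [-0.03,0,0,0,0],
    [0,0,0,0,0],
    [0,0,0,0,0]
  ]
}}

```text
time_s: 8.9
ee_pos: [0.4523, 0.1468, 0.0776]
tool_rot: [3.138, -0.027, 0.134]
force: [-0.4, -0.5, 0.3]
opening: 0.501
```

Run:
```python
from h import *
s=monitor.read_state();c=viewer.read_camera("wrist");im=np.array(c["img"]).astype(int).sum(2)
print(s["ee_pos"],s["tool_rot"],s["joints"],s["force"])
for r in(225,235,245,255,265,275): print(r,im[r,242:392:3])
```

```text
[0.45229852 0.14683825 0.07756911] [ 3.13835872 -0.02730923  0.13384791] [ 0.19199792  0.45365352  1.86822135 -0.00676116  0.79265399  0.06287507] [-0.42740358 -0.52049959  0.26094273]
225 [477 482 483 478 482 482 481 474 481 482 482 478 482 487 474 476 485 483
 480 442  85  81  90  90  60  83  64  88  75  59  64  86  47  71  97 171
 474 476 473 469 478 483 476 475 474 481 474 303 183 131]
235 [494 473  96  36  90 113  68  75  91 472 493 498 498 489 495 490 487 489
 485 486 157  70  72  81  38 100  91  65  84  92  77  64  96  56  86 421
 479 485 480 483 484 481 485 479 485 314  73  90 171 217]
245 [480 477 195 226 256 218 165  82 298 483 481 486 483 491 486 485 483 484
 486 480 490 476 417 138  58  88  89  68  64  73  67  86  86  60 462 482
 483 478 481 485 480 480 478 478 476 480 476 321 203 169]
255 [499 494 487 385 296 306 304 252  51  72 474 481 487 483 482 486 484 481
 480 478 481 485 485 272  56  52  72  59  73  85  61  88  51  71 472 478
 481 476 476 450 384 205  61 143 297 304 301 340 479 485]
265 [ 67  82 270 297 305 301 208  39  66  65 448 141  84  74  99  69  61 138
 480 489 489 488 488 328  55  75  87  81  67  76  82  67  87  77 462 486
 487  97  89 117 231  85  38  72 119 302 298 304 300 103]
275 [100 295 304 303 298 174  53  66  39  67 447 219 195 298 323 273  51 336
 491 487 488 494 494 363  57  77  72  89  79  94  55  90  64  52 464 488
 490 492 314 107 232  33  35  43  61  73 304 299 299 301]
```

Request:
{"op": "jog_arm", "data": {
  "series": [
    [0.018,0,0,0,0],
    [0,0,0,0,0],
    [0,0,0.04,0,0],
    [0,0,0,0,0],
    [0,0,0,0,0]
  ]
}}

```text
time_s: 9.57
ee_pos: [0.4575, 0.1475, 0.0667]
tool_rot: [3.138, -0.027, 0.134]
force: [-0.3, -0.1, -0.9]
opening: 0.498
```

Run:
```python
from h import *
s=monitor.read_state();c=viewer.read_camera("wrist");im=np.array(c["img"])
print(s["ee_pos"],s["tool_rot"],s["force"])
k=pix([.457,.147,.098],c);print(k)
a=viewer.read_camera("side");A=cv2.resize(np.array(a["img"])[160:240,265:345],(400,400),interpolation=cv2.INTER_CUBIC)
save(np.hstack([A,cv2.resize(im[140:340,220:420],(400,400))]),"g.png")
```

```text
[0.45754109 0.14747794 0.06668969] [ 3.13834989 -0.02705267  0.13374955] [-0.33437231 -0.07788371 -0.94371693]
[316.19575419 266.35514227]
```

View pics/g.png

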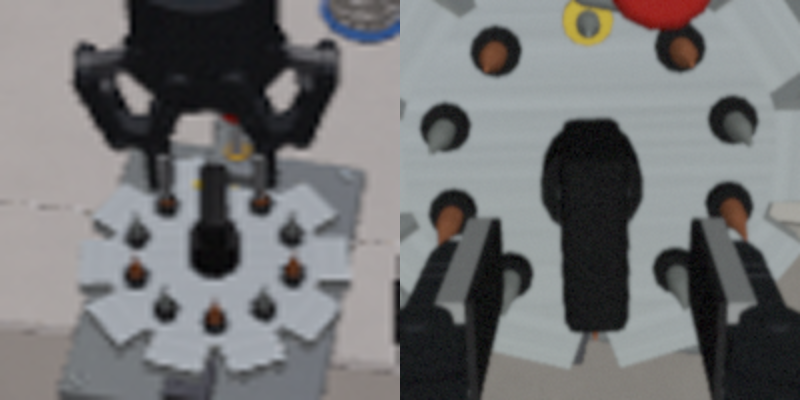

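The side crop shows the tips (y≈195) just below the bar top. In the wrist crop the fingers straddle the bar symmetrically. The real tips are about 20–30 mm higher than the reading, so I descend in guarded steps and close.

Request:
{"op": "jog_arm", "data": {
  "series": [
    [0,0,0.04,0,0],
    [0,0,0,0,0],
    [0,0,0.035,0,0],
    [0,0,0,0,0]
  ]
}}

```text
time_s: 10.18
ee_pos: [0.4581, 0.1475, 0.0467]
tool_rot: [3.138, -0.027, 0.134]
force: [-0.3, -0.4, 0.7]
opening: 0.499
```

Request:
{"op": "jog_arm", "data": {
  "series": [
    [0,0,0,0,0.6],
    [0,0,0,0,1],
    [0,0,0,0,1],
    [0,0,0,0,1]
  ],
  "squeeze": 45
}}

```text
time_s: 10.68
ee_pos: [0.4577, 0.1475, 0.0469]
tool_rot: [3.138, -0.027, 0.134]
force: [1.3, 0.2, -5.7]
opening: 0.18
```

The knob is gripped (opening 0.18, about 15 mm). Now I turn anticlockwise one click at a time.

Request:
{"op": "jog_arm", "data": {
  "series": [
    [0,0,0,-0.028,1],
    [0,0,0,-0.028,1],
    [0,0,0,-0.028,1],
    [0,0,0,-0.028,1],
    [0,0,0,-0.028,1],
    [0,0,0,0,1],
    [0,0,0,0,1]
  ]
}}

```text
time_s: 11.55
ee_pos: [0.4571, 0.1473, 0.0469]
tool_rot: [3.128, -0.021, 0.584]
force: [0.7, -0.7, -1.5]
opening: 0.176
```

```bash
cat > t.py <<'E'
from h import *
s=monitor.read_state();print(s["time_s"],s["ee_pos"].round(4),s["tool_rot"].round(3),s["force"].round(1),s["torque"].round(2),s["joints"][5])
for n in("side","scene"):
    c=viewer.read_camera(n);im=np.array(c["img"]).astype(int);r,g,b=im[...,0],im[...,1],im[...,2]
    k=pix([.457,.147,.04],c).astype(int);W=np.zeros(r.shape,bool);W[k[1]-35:k[1]+35,k[0]-35:k[0]+35]=1
    for x in blob(W&(r>110)&(g>85)&(b<.6*g),.045,c)[:5]:
        d=x[2]-[.457,.147]; print(n,x,np.degrees(np.arctan2(d[1],d[0])).round(1),np.hypot(*d).round(3))
E
python3 t.py
```

```text
11.55 [0.4571 0.1473 0.0469] [ 3.128 -0.021  0.584] [ 0.7 -0.7 -1.5] [ 0.11  0.39 -0.16] -0.38799554817958404
scene (np.int32(15), array([297.9, 211.5]), array([0.424 , 0.1845])) 131.3 0.05
```

Request:
{"op": "jog_arm", "data": {
  "series": [
    [0,0,0,-0.033,1],
    [0,0,0,-0.033,1],
    [0,0,0,-0.033,1],
    [0,0,0,-0.033,1],
    [0,0,0,-0.033,1],
    [0,0,0,-0.032,1],
    [0,0,0,0,1],
    [0,0,0,0,1]
  ]
}}

```text
time_s: 12.65
ee_pos: [0.4566, 0.1465, 0.0468]
tool_rot: [3.118, -0.008, 1.213]
force: [0.8, -0.0, -0.8]
opening: 0.17
```

```bash
python3 t.py
```

```text
12.65 [0.4566 0.1465 0.0468] [ 3.118 -0.008  1.213] [ 0.8 -0.  -0.8] [ 0.15  0.33 -0.09] -1.0163471382846592
side (np.int32(26), array([292. , 204.3]), array([0.4104, 0.1611])) 163.2 0.049
scene (np.int32(17), array([296.7, 218.1]), array([0.4057, 0.1604])) 165.4 0.053
```

Request:
{"op": "jog_arm", "data": {
  "series": [
    [0,0,0,-0.033,1],
    [0,0,0,-0.033,1],
    [0,0,0,-0.033,1],
    [0,0,0,-0.033,1],
    [0,0,0,-0.033,1],
    [0,0,0,-0.032,1],
    [0,0,0,0,1],
    [0,0,0,0,1]
  ]
}}

```text
time_s: 13.75
ee_pos: [0.4566, 0.1458, 0.0469]
tool_rot: [3.118, 0.008, 1.839]
force: [-0.5, -2.5, -2.2]
opening: 0.177
```

```bash
python3 t.py
```

```text
13.75 [0.4566 0.1458 0.0469] [3.118 0.008 1.839] [-0.5 -2.5 -2.2] [ 0.26  0.29 -0.03] -1.6427378101838759
side (np.int32(28), array([289.6, 212.8]), array([0.409, 0.13 ])) -160.5 0.051
scene (np.int32(18), array([301.9, 224.5]), array([0.4036, 0.128 ])) -160.4 0.057
```

Request:
{"op": "jog_arm", "data": {
  "series": [
    [0,0,0,-0.033,1],
    [0,0,0,-0.033,1],
    [0,0,0,-0.033,1],
    [0,0,0,-0.033,1],
    [0,0,0,-0.033,1],
    [0,0,0,-0.031,1],
    [0,0,0,0,1],
    [0,0,0,0,1]
  ]
}}

```text
time_s: 14.85
ee_pos: [0.457, 0.1451, 0.047]
tool_rot: [3.128, 0.021, 2.462]
force: [1.0, -1.8, -3.2]
opening: 0.177
```

```bash
python3 t.py
```

```text
14.85 [0.457  0.1451 0.047 ] [3.128 0.021 2.462] [ 1.  -1.8 -3.2] [0.16 0.4  0.05] -2.2656229944764466
side (np.int32(34), array([293.9, 220.9]), array([0.4257, 0.1039])) -126.0 0.053
scene (np.int32(19), array([312.3, 227.2]), array([0.4223, 0.1018])) -127.5 0.057
```

Request:
{"op": "jog_arm", "data": {
  "series": [
    [0,0,0,0,0],
    [0,0,0,0,0],
    [0,0,0,0,0],
    [0,0,-0.1,0,0],
    [0,0,-0.15,0,0],
    [0,0,-0.15,0,0],
    [0,0,-0.15,0,0],
    [0,0,-0.15,0,0],
    [0,0,-0.15,0,0],
    [0,0,0,0,0]
  ]
}}

```text
time_s: 16.2
ee_pos: [0.4512, 0.146, 0.2667]
tool_rot: [3.127, 0.022, 2.461]
force: [-0.1, -0.0, -0.4]
opening: 0.503
```

```bash
python3 t.py
python3 - <<'E'
from h import *
c=marks("wrist",["turret","knob_grip","pin_top","lock_pin"]);im=np.array(c["img"])
save(im,"w3.png")
for n in("scene","side"): marks(n,["pin_top","lock_pin"])
E
```

```text
16.2 [0.4512 0.146  0.2667] [3.127 0.022 2.461] [-0.1 -0.  -0.4] [-0.01  0.   -0.05] -2.2663418705626555
side (np.int32(34), array([293.9, 220.9]), array([0.4257, 0.1039])) -126.0 0.053
scene (np.int32(19), array([312.3, 227.2]), array([0.4223, 0.1018])) -127.5 0.057
wrist turret 0.96 [ 0.4544  0.1463 -0.0015]
wrist turret 0.88 [0.1901 0.284  0.0034]
wrist turret 0.85 [0.3948 0.5827 0.0019]
wrist knob_grip 0.79 [0.1915 0.2798 0.0793]
wrist knob_grip 0.72 [0.4562 0.1437 0.0863]
wrist pin_top 0.88 [0.1995 0.3523 0.0875]
wrist pin_top 0.72 [0.4594 0.2131 0.111 ]
wrist lock_pin 0.92 [0.4581 0.2169 0.0275]
scene pin_top 0.66 [0.4605 0.212  0.1129]
scene pin_top 0.37 [0.3985 0.6477 0.0841]
scene pin_top 0.27 [ 5.240e-01  3.979e-01 -3.000e-04]
scene lock_pin 0.34 [ 4.580e-01  1.457e-01 -4.000e-04]
side pin_top 0.61 [0.1959 0.3471 0.0906]
side pin_top 0.45 [0.4611 0.2096 0.1105]
side lock_pin 0.43 [0.4607 0.2079 0.0299]
```

View pics/w3.png

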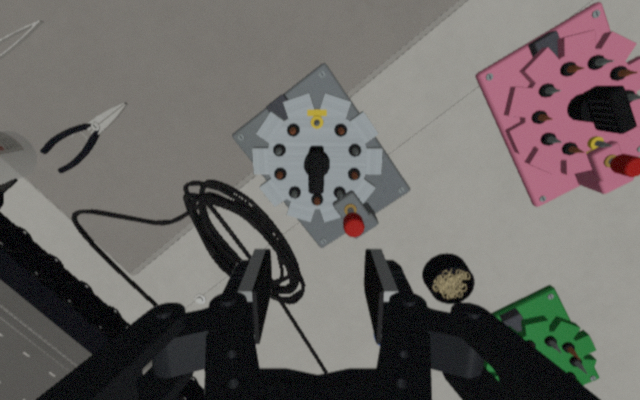

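The wrist view shows yellow station 1 at (317,120). Counting clockwise, station 5 is at (340,193), next to the red pin (353,223). I measure the alignment precisely using the 10-fold notch phase against the pin direction.

```bash
cat > m.py <<'E'
from h import *
from scipy.optimize import minimize
C={n:viewer.read_camera(n) for n in("wrist","side","scene")}
ph=np.radians(np.arange(0,360,.5))
def prof(c,x,y,rad,z=.04):
    g=cv2.GaussianBlur(np.array(c["img"]).astype(np.float32).sum(2),(3,3),0)
    P=np.array([pix([x+rad*np.cos(a),y+rad*np.sin(a),z],c) for a in ph],np.float32)
    return cv2.remap(g,P[:,:1].copy(),P[:,1:].copy(),cv2.INTER_LINEAR)[:,0]
def red(c):
    im=np.array(c["img"]).astype(int);r,g,b=im[...,0],im[...,1],im[...,2]
    k=pix([.460,.213,.105],c).astype(int);W=np.zeros(r.shape,bool);W[max(k[1]-22,0):k[1]+22,max(k[0]-22,0):k[0]+22]=1
    ys,xs=np.nonzero(W&(r>100)&(g<60)&(b<60));return np.array([xs.mean(),ys.mean()]),len(xs)
obs={n:red(c) for n,c in C.items()};print(obs)
f=lambda X:sum(((pix([X[0],X[1],X[2]],C[n])-o[0])**2).sum() for n,o in obs.items())
res=minimize(f,[.46,.213,.1],method="Nelder-Mead",options=dict(xatol=1e-5,fatol=1e-4));pin=res.x;print("head centroid",pin.round(4),"res",res.fun)
for n in("wrist","side"):
    c=C[n];best=None
    for x in np.arange(.450,.465,.001):
        for y in np.arange(.140,.154,.001):
            F=sum(np.sum(prof(c,x,y,r)*np.exp(10j*ph)) for r in(.069,.072))
            # phase: notch (dark) -> max of -I
            if best is None or abs(F)>best[0]: best=(abs(F),x,y,np.degrees(np.angle(-F))/10)
    a=best[3];d=pin[:2]-[best[1],best[2]];pd=np.degrees(np.arctan2(d[1],d[0]))
    off=(a-pd+18)%36-18
    print(n,"axle",best[1:3],"notch phase",a%36,"pin dir",pd,"dist",np.hypot(*d),"notch-pin deg",off)
E
time python3 m.py
```

```text
{'wrist': (array([353.8619403 , 227.32089552]), 268), 'side': (array([312.10714286, 177.28571429]), 28), 'scene': (array([302.88888889, 188.66666667]), 9)}
head centroid [0.4627 0.2192 0.0973] res 6.294696080895527
wrist axle (np.float64(0.456), np.float64(0.14700000000000002)) notch phase 15.105560430627445 pin dir 84.67455476857569 dist 0.0725088746370259 notch-pin deg 2.43100566205176
side axle (np.float64(0.458), np.float64(0.14500000000000002)) notch phase 15.073935227715012 pin dir 86.3525131532741 dist 0.07434649609997229 notch-pin deg 0.721422074440909
real	0m24.265s
user	0m21.246s
sys	0m0.183s
```

The notch phase (87.1° from both cameras) matches the pin direction (about 85–87°). Now I move above the pin with the fingers shut.

Request:
{"op": "jog_arm", "data": {
  "series": [
    [0.069,0.115,0,0,1],
    [0.069,0.115,0,0,1],
    [0,0,0,0,1],
    [0,0,0.15,0,1],
    [0,0,0.15,0,1],
    [0,0,0.15,0,1],
    [0,0,0,0,1],
    [0,0,0,0,1]
  ]
}}

```text
time_s: 18.0
ee_pos: [0.4633, 0.2115, 0.1512]
tool_rot: [3.129, 0.021, 2.46]
force: [0.4, -0.1, 0.1]
opening: 0.002
```

```bash
cat > o.py <<'E'
from h import *
import sys
s=monitor.read_state();print(s["ee_pos"].round(4),s["tool_rot"].round(4),s["force"].round(2),s["opening"])
out=[]
for n in("side","wrist"):
    c=viewer.read_camera(n);im=np.array(c["img"]).copy();p=pix(s["ee_pos"],c);k=pix([.4605,.2125,.113],c);hw=40 if n=="side" else 100
    print(n,p,k)
    u0=int(min(max(k[0]-hw,0),640-2*hw));v0=int(min(max(k[1]-hw,0),400-2*hw));cr=cv2.resize(im[v0:v0+2*hw,u0:u0+2*hw],(400,400),interpolation=cv2.INTER_CUBIC);f=200/hw
    for q,col in((p,(255,0,255)),(k,(0,255,0))): cv2.circle(cr,(int((q[0]-u0)*f),int((q[1]-v0)*f)),3,col,1)
    out.append(cr)
save(np.hstack(out),sys.argv[1])
E
python3 o.py p1.png
```

```text
[0.4633 0.2115 0.1512] [3.1288 0.0212 2.4599] [ 0.38 -0.07  0.1 ] 0.0020342883594941935
side [312.81758296 167.48301539] [311.8733383  176.68282263]
wrist [317.44277766 234.83712078] [323.03253281 209.56021359]
```

View pics/p1.png

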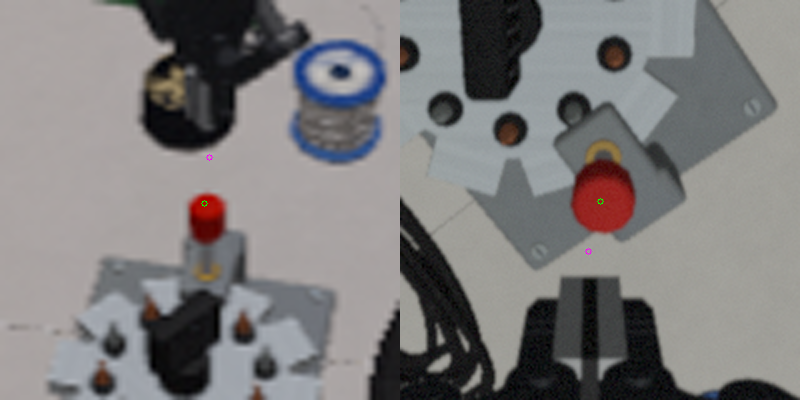

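Side view: the reported TCP is at crop y=157 but the real fingertips are at y≈128, so the tips are about 26 mm above the reading. That agrees with the knob. Contact with the head is expected at a reading of about 0.086; I approach and then feel for it.

Request:
{"op": "jog_arm", "data": {
  "series": [
    [0,0,0.1,0,1],
    [0,0,0.08,0,1],
    [0,0,0,0,1],
    [0,0,0.02,0,1],
    [0,0,0,0,1]
  ]
}}

```text
time_s: 18.73
ee_pos: [0.4686, 0.2126, 0.1063]
tool_rot: [3.12, 0.027, 2.46]
force: [-0.5, 0.6, -0.4]
opening: 0.0
```

Request:
{"op": "jog_arm", "data": {
  "series": [
    [0.02,-0.018,0,0,1],
    [0,0,0,0,1],
    [0,0,0.02,0,1],
    [0,0,0,0,1],
    [0,0,0,0,1]
  ]
}}

```text
time_s: 19.35
ee_pos: [0.4619, 0.2124, 0.1017]
tool_rot: [3.118, 0.028, 2.46]
force: [-0.2, -0.4, -0.9]
opening: 0.002
```

Request:
{"op": "jog_arm", "data": {
  "series": [
    [0,0,0.016,0,1],
    [0,0,0,0,1]
  ]
}}

```text
time_s: 19.6
ee_pos: [0.4621, 0.2124, 0.0974]
tool_rot: [3.118, 0.028, 2.46]
force: [-0.2, -0.0, 1.2]
opening: 0.002
```

Request:
{"op": "jog_arm", "data": {
  "series": [
    [0,0,0.016,0,1],
    [0,0,0,0,1]
  ]
}}

```text
time_s: 19.85
ee_pos: [0.4623, 0.2124, 0.093]
tool_rot: [3.119, 0.028, 2.46]
force: [-0.1, -0.1, 0.5]
opening: 0.002
```

Request:
{"op": "jog_arm", "data": {
  "series": [
    [0,0,0.016,0,1],
    [0,0,0,0,1]
  ]
}}

```text
time_s: 20.1
ee_pos: [0.4625, 0.2124, 0.0887]
tool_rot: [3.119, 0.028, 2.46]
force: [-0.7, -0.7, 0.2]
opening: -0.0
```

Request:
{"op": "jog_arm", "data": {
  "series": [
    [0,0,0.008,0,1],
    [0,0,0,0,1]
  ]
}}

```text
time_s: 20.35
ee_pos: [0.4626, 0.2124, 0.0866]
tool_rot: [3.119, 0.028, 2.46]
force: [-0.3, -0.3, 0.5]
opening: 0.002
```

Request:
{"op": "jog_arm", "data": {
  "series": [
    [0,0,0.008,0,1],
    [0,0,0,0,1]
  ]
}}

```text
time_s: 20.6
ee_pos: [0.4627, 0.2125, 0.0845]
tool_rot: [3.118, 0.028, 2.46]
force: [0.4, 0.8, 0.6]
opening: -0.002
```

Request:
{"op": "jog_arm", "data": {
  "series": [
    [0,0,0.008,0,1],
    [0,0,0,0,1]
  ]
}}

```text
time_s: 20.85
ee_pos: [0.4628, 0.2125, 0.0824]
tool_rot: [3.118, 0.028, 2.46]
force: [-0.4, -0.3, -0.1]
opening: 0.003
```

Request:
{"op": "jog_arm", "data": {
  "series": [
    [0,0,0.008,0,1],
    [0,0,0,0,1]
  ]
}}

```text
time_s: 21.1
ee_pos: [0.4629, 0.2125, 0.0804]
tool_rot: [3.118, 0.028, 2.46]
force: [-0.9, 0.2, -0.3]
opening: 0.001
```

Request:
{"op": "jog_arm", "data": {
  "series": [
    [0,0,0.008,0,1],
    [0,0,0,0,1]
  ]
}}

```text
time_s: 21.35
ee_pos: [0.4629, 0.2125, 0.0782]
tool_rot: [3.118, 0.028, 2.46]
force: [-0.8, -0.6, -0.3]
opening: 0.001
```

Request:
{"op": "jog_arm", "data": {
  "series": [
    [0,0,0.008,0,1],
    [0,0,0,0,1]
  ]
}}

```text
time_s: 21.6
ee_pos: [0.463, 0.2125, 0.0761]
tool_rot: [3.118, 0.028, 2.46]
force: [-0.8, -0.1, -0.8]
opening: 0.003
```

Request:
{"op": "jog_arm", "data": {
  "series": [
    [0,0,0.008,0,1],
    [0,0,0,0,1]
  ]
}}

```text
time_s: 21.85
ee_pos: [0.463, 0.2125, 0.074]
tool_rot: [3.118, 0.028, 2.46]
force: [1.0, 1.1, 0.2]
opening: 0.001
```

```bash
cat > r.py <<'E'
from h import *
for n in("wrist","side","scene"):
    c=viewer.read_camera(n);im=np.array(c["img"]).astype(int);r,g,b=im[...,0],im[...,1],im[...,2]
    k=pix([.4605,.2125,.105],c).astype(int);W=np.zeros(r.shape,bool);W[max(k[1]-35,0):k[1]+35,max(k[0]-30,0):k[0]+30]=1
    ys,xs=np.nonzero(W&(r>100)&(g<60)&(b<60))
    if len(xs): print(n,len(xs),"cols",xs.min(),xs.max(),"rows",ys.min(),ys.max())
    for d in mark_of("pin_top",c)[:3]:
        X=w(d["location"],c)
        if np.hypot(*(X[:2]-[.46,.212]))<.03: print("  pin_top",round(d["p"],2),X.round(4))
E
python3 r.py
```

```text
wrist 188 cols 311 343 rows 242 257
  pin_top 0.61 [0.4597 0.2118 0.107 ]
side 9 cols 309 315 rows 180 181
  pin_top 0.41 [0.4618 0.2062 0.1056]
scene 17 cols 301 304 rows 189 193
  pin_top 0.56 [0.4629 0.2108 0.1057]
```

Request:
{"op": "jog_arm", "data": {
  "series": [
    [0,0,0.005,0,1]
  ]
}}

```text
time_s: 22.28
ee_pos: [0.4632, 0.2125, 0.0729]
tool_rot: [3.118, 0.028, 2.46]
force: [0.6, 1.0, 1.9]
opening: -0.001
```

Request:
{"op": "jog_arm", "data": {
  "series": [
    [0,0,0.005,0,1]
  ]
}}

```text
time_s: 22.4
ee_pos: [0.4632, 0.2125, 0.0717]
tool_rot: [3.118, 0.028, 2.46]
force: [-0.9, -0.4, 1.5]
opening: -0.005
```

Request:
{"op": "jog_arm", "data": {
  "series": [
    [0,0,0.005,0,1]
  ]
}}

```text
time_s: 22.52
ee_pos: [0.4632, 0.2125, 0.0703]
tool_rot: [3.118, 0.028, 2.46]
force: [-0.1, -0.0, 2.7]
opening: -0.002
```

Request:
{"op": "jog_arm", "data": {
  "series": [
    [0,0,0.005,0,1]
  ]
}}

```text
time_s: 22.65
ee_pos: [0.4632, 0.2125, 0.069]
tool_rot: [3.118, 0.028, 2.46]
force: [-1.4, 0.4, 2.8]
opening: 0.002
```

Request:
{"op": "jog_arm", "data": {
  "series": [
    [0,0,0.005,0,1]
  ]
}}

```text
time_s: 22.78
ee_pos: [0.4632, 0.2125, 0.0676]
tool_rot: [3.118, 0.028, 2.46]
force: [-1.6, 0.1, 2.8]
opening: 0.001
```

```bash
python3 r.py; python3 o.py p2.png
```

```text
wrist 200 cols 310 343 rows 242 257
  pin_top 0.66 [0.4608 0.2151 0.1009]
side 9 cols 309 315 rows 181 183
  pin_top 0.45 [0.4626 0.2103 0.0974]
scene 17 cols 301 304 rows 191 195
  pin_top 0.37 [0.4664 0.2163 0.0961]
[0.4633 0.2125 0.0677] [3.1182 0.028  2.46  ] [ 0.44 -0.32 -0.57] -0.0013024562252147377
side [312.86226373 187.48951556] [311.8733383  176.68282263]
wrist [317.47985201 234.83330225] [319.47737505 276.11105264]
```

View pics/p2.png

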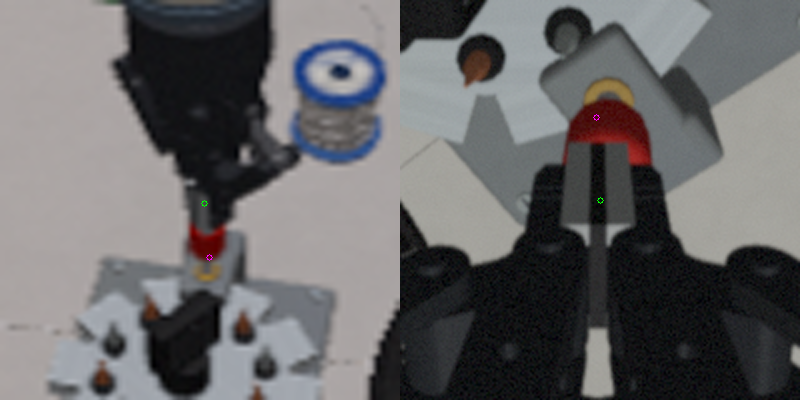

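Contact is confirmed. The pin top is about 98 mm up, so the pin is already below disc level in the notch. I continue in fine steps, watching the force.

Request:
{"op": "jog_arm", "data": {
  "series": [
    [0,0,0.003,0,1]
  ]
}}

```text
time_s: 23.3
ee_pos: [0.4633, 0.2125, 0.067]
tool_rot: [3.118, 0.028, 2.46]
force: [-0.6, -0.6, 2.4]
opening: 0.004
```

Request:
{"op": "jog_arm", "data": {
  "series": [
    [0,0,0.003,0,1]
  ]
}}

```text
time_s: 23.42
ee_pos: [0.4633, 0.2125, 0.0663]
tool_rot: [3.118, 0.028, 2.46]
force: [-1.2, -0.9, 1.6]
opening: 0.0
```

Request:
{"op": "jog_arm", "data": {
  "series": [
    [0,0,0.003,0,1]
  ]
}}

```text
time_s: 23.55
ee_pos: [0.4633, 0.2125, 0.0655]
tool_rot: [3.118, 0.028, 2.46]
force: [-0.8, -0.6, 2.3]
opening: 0.002
```

Request:
{"op": "jog_arm", "data": {
  "series": [
    [0,0,0.003,0,1]
  ]
}}

```text
time_s: 23.68
ee_pos: [0.4634, 0.2125, 0.0647]
tool_rot: [3.118, 0.028, 2.46]
force: [-1.3, -0.5, 2.2]
opening: 0.002
```

Request:
{"op": "jog_arm", "data": {
  "series": [
    [0,0,0.003,0,1]
  ]
}}

```text
time_s: 23.8
ee_pos: [0.4633, 0.2125, 0.0639]
tool_rot: [3.118, 0.028, 2.46]
force: [-0.2, 0.6, 2.0]
opening: -0.002
```

Request:
{"op": "jog_arm", "data": {
  "series": [
    [0,0,0.003,0,1]
  ]
}}

```text
time_s: 23.92
ee_pos: [0.4634, 0.2125, 0.0631]
tool_rot: [3.118, 0.028, 2.46]
force: [-1.0, -0.6, 1.7]
opening: 0.003
```

Request:
{"op": "jog_arm", "data": {
  "series": [
    [0,0,0.003,0,1]
  ]
}}

```text
time_s: 24.05
ee_pos: [0.4633, 0.2125, 0.0623]
tool_rot: [3.118, 0.028, 2.46]
force: [-1.3, -0.7, 2.2]
opening: 0.001
```

Request:
{"op": "jog_arm", "data": {
  "series": [
    [0,0,0.003,0,1]
  ]
}}

```text
time_s: 24.18
ee_pos: [0.4634, 0.2125, 0.0615]
tool_rot: [3.118, 0.028, 2.46]
force: [-1.0, -0.2, 2.7]
opening: -0.002
```

Request:
{"op": "jog_arm", "data": {
  "series": [
    [0,0,0.003,0,1]
  ]
}}

```text
time_s: 24.3
ee_pos: [0.4634, 0.2125, 0.0607]
tool_rot: [3.118, 0.028, 2.46]
force: [-1.4, 0.2, 2.4]
opening: 0.002
```

Request:
{"op": "jog_arm", "data": {
  "series": [
    [0,0,0.003,0,1]
  ]
}}

```text
time_s: 24.42
ee_pos: [0.4634, 0.2125, 0.0599]
tool_rot: [3.118, 0.028, 2.46]
force: [-2.1, -0.8, 2.2]
opening: -0.001
```

Request:
{"op": "jog_arm", "data": {
  "series": [
    [0,0,0.003,0,1]
  ]
}}

```text
time_s: 24.55
ee_pos: [0.4634, 0.2125, 0.059]
tool_rot: [3.118, 0.028, 2.46]
force: [-0.8, -0.3, 2.1]
opening: -0.0
```

Request:
{"op": "jog_arm", "data": {
  "series": [
    [0,0,0.003,0,1]
  ]
}}

```text
time_s: 24.68
ee_pos: [0.4634, 0.2125, 0.0582]
tool_rot: [3.118, 0.028, 2.46]
force: [-2.5, -0.1, 2.6]
opening: 0.003
```

Request:
{"op": "jog_arm", "data": {
  "series": [
    [0,0,0.003,0,1]
  ]
}}

```text
time_s: 24.8
ee_pos: [0.4634, 0.2125, 0.0574]
tool_rot: [3.118, 0.028, 2.46]
force: [-2.1, 0.6, 2.1]
opening: 0.002
```

Request:
{"op": "jog_arm", "data": {
  "series": [
    [0,0,0.003,0,1]
  ]
}}

```text
time_s: 24.92
ee_pos: [0.4634, 0.2125, 0.0566]
tool_rot: [3.118, 0.028, 2.46]
force: [-2.1, 0.1, 2.6]
opening: 0.001
```

Request:
{"op": "jog_arm", "data": {
  "series": [
    [0,0,0.003,0,1]
  ]
}}

```text
time_s: 25.05
ee_pos: [0.4634, 0.2125, 0.0558]
tool_rot: [3.118, 0.028, 2.46]
force: [-2.1, -0.8, 2.2]
opening: 0.0
```

Request:
{"op": "jog_arm", "data": {
  "series": [
    [0,0,0.003,0,1]
  ]
}}

```text
time_s: 25.18
ee_pos: [0.4634, 0.2125, 0.055]
tool_rot: [3.118, 0.028, 2.46]
force: [-1.9, 0.7, 1.7]
opening: -0.001
```

Request:
{"op": "jog_arm", "data": {
  "series": [
    [0,0,0.003,0,1]
  ]
}}

```text
time_s: 25.3
ee_pos: [0.4634, 0.2125, 0.0542]
tool_rot: [3.118, 0.028, 2.46]
force: [-1.3, 1.3, 2.5]
opening: -0.001
```

Request:
{"op": "jog_arm", "data": {
  "series": [
    [0,0,0.003,0,1]
  ]
}}

```text
time_s: 25.42
ee_pos: [0.4634, 0.2125, 0.0534]
tool_rot: [3.119, 0.028, 2.46]
force: [-1.1, 0.5, 1.7]
opening: -0.001
```

```bash
python3 r.py
```

```text
wrist 94 cols 333 344 rows 249 257
  pin_top 0.85 [0.4634 0.211  0.0866]
side 8 cols 309 314 rows 185 186
  pin_top 0.54 [0.4617 0.207  0.0806]
scene 16 cols 301 305 rows 195 198
  pin_top 0.6 [0.4618 0.2116 0.0861]
```

Request:
{"op": "jog_arm", "data": {
  "series": [
    [0,0,0.003,0,1]
  ]
}}

```text
time_s: 25.85
ee_pos: [0.4637, 0.2125, 0.0527]
tool_rot: [3.118, 0.028, 2.46]
force: [-2.1, 0.1, 5.6]
opening: 0.001
```

Request:
{"op": "jog_arm", "data": {
  "series": [
    [0,0,0.003,0,1]
  ]
}}

```text
time_s: 25.98
ee_pos: [0.4637, 0.2125, 0.0522]
tool_rot: [3.118, 0.028, 2.46]
force: [-3.5, -1.0, 14.7]
opening: 0.001
```

Seat reached (14.7 N). I nudge on towards about 20 N.

Request:
{"op": "jog_arm", "data": {
  "series": [
    [0,0,0.0018,0,1]
  ]
}}

```text
time_s: 26.1
ee_pos: [0.4638, 0.2126, 0.0522]
tool_rot: [3.118, 0.028, 2.46]
force: [-3.7, -0.8, 15.0]
opening: -0.004
```

Request:
{"op": "jog_arm", "data": {
  "series": [
    [0,0,0.0024,0,1]
  ]
}}

```text
time_s: 26.22
ee_pos: [0.4638, 0.2126, 0.0521]
tool_rot: [3.117, 0.028, 2.46]
force: [-4.4, -1.5, 18.4]
opening: 0.0
```

Request:
{"op": "jog_arm", "data": {
  "series": [
    [0,0,0.0024,0,1],
    [0,0,0.0024,0,1]
  ]
}}

```text
time_s: 26.48
ee_pos: [0.4638, 0.2126, 0.052]
tool_rot: [3.117, 0.029, 2.46]
force: [-4.2, -1.5, 18.7]
opening: 0.0
```

Request:
{"op": "jog_arm", "data": {
  "series": [
    [0,0,0.0024,0,1],
    [0,0,0.0024,0,1]
  ]
}}

```text
time_s: 26.72
ee_pos: [0.4639, 0.2126, 0.052]
tool_rot: [3.116, 0.029, 2.46]
force: [-5.5, -1.5, 17.5]
opening: 0.0
```

Request:
{"op": "jog_arm", "data": {
  "series": [
    [0,0,0.0027,0,1],
    [0,0,0.0027,0,1],
    [0,0,0.0027,0,1]
  ]
}}

```text
time_s: 27.1
ee_pos: [0.464, 0.2126, 0.052]
tool_rot: [3.115, 0.03, 2.46]
force: [-5.7, -1.4, 20.4]
opening: -0.003
```

Request:
{"op": "jog_arm", "data": {
  "series": [
    [0,0,-0.01,0,1],
    [0,0,-0.02,0,1],
    [0,0,-0.1,0,1],
    [0,0,-0.15,0,1],
    [0,0,-0.15,0,1],
    [0,0,-0.15,0,1],
    [0,0,0,0,1],
    [0,0,0,0,1]
  ]
}}

```text
time_s: 28.1
ee_pos: [0.4577, 0.2122, 0.2018]
tool_rot: [3.115, 0.03, 2.46]
force: [-0.5, -0.7, -0.7]
opening: 0.004
```

```bash
python3 t.py; python3 r.py; sed -i 's/("wrist","side"):/("side",):/; s/.105\],c).astype/.085],c).astype/' m.py; python3 m.py
python3 - <<'E'
from h import *
c=viewer.read_camera("side")
for n in["tip_cleaner","solder_spool","tray_nuts","needle_pliers","flux_brush","tweezers","ipa_dispenser"]:
    d=mark_of(n,c); print(n,[(round(x["p"],2),w(x["location"],c).round(3)) for x in d[:1]])
E
```

```text
28.1 [0.4577 0.2122 0.2018] [3.115 0.03  2.46 ] [-0.5 -0.7 -0.7] [-0.02  0.06  0.06] -2.1316516577704796
side (np.int32(34), array([293.9, 220.9]), array([0.4257, 0.1039])) -126.0 0.053
scene (np.int32(19), array([312.3, 227.2]), array([0.4223, 0.1018])) -127.5 0.057
wrist 389 cols 309 331 rows 170 191
  pin_top 0.87 [0.4607 0.2095 0.0855]
side 32 cols 309 315 rows 182 186
  pin_top 0.62 [0.4603 0.2093 0.0821]
scene 12 cols 301 304 rows 195 198
  pin_top 0.63 [0.4644 0.2151 0.0841]
{'wrist': (array([320.38010204, 180.55357143]), 392), 'side': (array([311.90625, 184.0625 ]), 32), 'scene': (array([302.875, 196.25 ]), 8)}
head centroid [0.4622 0.2162 0.0713] res 6.392705647851356
side axle (np.float64(0.458), np.float64(0.14500000000000002)) notch phase 15.07557963562771 pin dir 86.60696649966305 dist 0.07132395025346899 notch-pin deg 0.4686131359646595
tip_cleaner [(0.81, array([0.423, 0.391, 0.002]))]
solder_spool [(0.75, array([ 0.521,  0.396, -0.003]))]
tray_nuts [(0.59, array([ 0.603,  0.539, -0.001]))]
needle_pliers [(0.78, array([ 0.66 , -0.054,  0.002]))]
flux_brush [(0.62, array([ 0.487, -0.212,  0.002]))]
tweezers [(0.42, array([ 0.669, -0.191,  0.   ]))]
ipa_dispenser [(0.79, array([ 0.766, -0.103, -0.004]))]
```

```bash
python3 -c "
from h import *
print(ticket.close_job())"
```

```text
the job is handed in; nothing more can be done
None
```

I turned the carousel anticlockwise in four stages to station five and pressed the red pin onto its seat. The push was 15–20 N, with over 0.6 s at about 18–20 N, then I let go and handed the job in. No verdict was given.

**Turret:** counting clockwise from the yellow mark, station five is at the pin. The notch lies within about 0.5° of the pin direction from the side camera. An earlier wrist measurement gave 2.4°, but its pin fix was less certain. The turret did not move on release, or while the pin was pressed.

**Pin:** the last push reading was 20.4 N, so about 17 N reached the pad after the 3 N drag. The pin stayed down after release, with its top about 84 mm above the bench. I had no direct reading of the load on the pad, at the push or after release.

**Bystanders:** the spool, nut tray, flux brush and pump bottle are within about 5 mm of where they were first seen. My first fixes for the tip cleaner and tweezers were misdetections, so I have no before-and-after check on those two. The pliers differ by about 8 mm, which I put down to detection scatter, as the arm never went near them.

**What disagreed:**
- **Tool height:** the fingertips sat about 26–30 mm higher than the tool position reported. My first grip closed on nothing above the knob, and I corrected from the images and by feel.
- **Starting angle:** the turret started about 0.18 rad past station one rather than exactly on it, so the first stage was shorter.

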